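# Pack the finished ceramic houses into the gift tray

### The job

Pack the gift tray: stand each of the three finished white ceramic houses, the ones with roofs, upright and fully down in the bay of the tray cut to its own outline (oblong, square or round). They are fragile, so set them down gently and do not drop or throw them. The three open-topped pieces without roofs are unfinished: leave them standing where they are.

Things in the scene. Friction and masses are not known exactly. Their poses are not given: they have to be found in the camera images.
- house_oblong: finished oblong house of white ceramic: walls 44 mm (its x) by 66 mm (its y) by 60 mm high, a gable roof above them with its ridge along y, ridge 82 mm and chimney top 86 mm above its base. Same either way round. Loose, about 0.2 kg. Origin: centre of the underside, z up
- house_square: finished square tower of white ceramic: walls 44 by 44 mm, 66 mm high, sides along its x and y, four-sided pointed roof up to 95 mm. Loose, about 0.2 kg. Origin: centre of the underside, z up
- house_round: finished round turret of white ceramic: 48 mm in diameter, walls 66 mm high, cone roof up to 95 mm. Loose, about 0.2 kg. Origin: centre of the underside, z up
- open_oblong: unfinished look-alike: white ceramic, 44 (x) by 66 (y) mm, 60 mm high, no roof, hollow and open at the top with walls 5 mm thick. Loose. Origin: centre of the underside
- open_square: unfinished look-alike: white ceramic, 44 by 44 mm, 66 mm high, no roof, hollow and open at the top. Loose. Origin: centre of the underside
- open_round: unfinished look-alike: white ceramic, 48 mm in diameter, 66 mm high, no roof, hollow and open at the top. Loose. Origin: centre of the underside
- bay_oblong: plywood bay, 96 by 96 mm, 17 mm thick, with an oblong pocket, 58 mm along its x by 80 mm along its y, 13 mm deep, centred. Origin: centre of its underside, 5 mm above the table, z up; pocket floor 4 mm, rim 17 mm above the origin. The three bays lie in a row along their y, in any order, in one fixed wooden tray (110 by 306 mm, rim 24 mm above the table)
- bay_square: plywood bay, 96 by 96 mm, 17 mm thick, with a square pocket, 58 by 58 mm, sides along its x and y, 13 mm deep, centred. Origin: centre of its underside, 5 mm above the table, z up; pocket floor 4 mm, rim 17 mm above the origin. The three bays lie in a row along their y, in any order, in one fixed wooden tray (110 by 306 mm, rim 24 mm above the table)
- bay_round: plywood bay, 96 by 96 mm, 17 mm thick, with a round pocket, 62 mm in diameter, 13 mm deep, centred. Origin: centre of its underside, 5 mm above the table, z up; pocket floor 4 mm, rim 17 mm above the origin. The three bays lie in a row along their y, in any order, in one fixed wooden tray (110 by 306 mm, rim 24 mm above the table)

How it is judged:
At the end, for the whole second after the job is handed in: each roofed house stands released and at rest on the pocket floor of the bay of its own outline (within 12 mm of the bay's centre, base within 5 mm of the pocket floor, upright within 7 degrees), and the three open-topped pieces stand within 20 mm of where they began, upright within 7 degrees (horizontal distance between house_oblong and bay_oblong below 0.012 m and z of house_oblong in the frame of bay_oblong below 0.009 m and angle between each of house_oblong, house_square, house_round, open_oblong, open_square, open_round's own z axis and vertical below 0.12 rad and linear speed of each of house_oblong, house_square, house_round below 0.02 m/s and angular speed of each of house_oblong, house_square, house_round below 0.2 rad/s and horizontal distance between house_square and bay_square below 0.012 m and z of house_square in the frame of bay_square below 0.009 m and horizontal distance between house_round and bay_round below 0.012 m and z of house_round in the frame of bay_round below 0.009 m and distance of each of open_oblong, open_square, open_round from where it was at the start of the episode below 0.02 m); the robot touches nothing.
It fails at once if a roofed house drops or flies free of the fingers faster than 0.7 m/s (a fall of about 25 mm) ((linear speed of house_oblong above 0.7 m/s and contact force between house_oblong and the fingers below 0.05 N) or (linear speed of house_square above 0.7 m/s and contact force between house_square and the fingers below 0.05 N) or (linear speed of house_round above 0.7 m/s and contact force between house_round and the fingers below 0.05 N)).
It fails at once if an open-topped piece is moved more than 20 mm (distance of any of open_oblong, open_square, open_round from where it was at the start of the episode above 0.02 m).
It also fails if it takes over 83 s, if anything falls off the work surface, if the arm or the gripper's body presses on something with over 40 N, if the wrist force passes 120 N, or if a joint passes its speed limit or range.

### The arm

A 6-joint arm with a two-finger parallel gripper is mounted at the origin on the work surface. World frame = base frame: x ahead of the robot, y to its left, z up, the work surface at z = 0. Lengths are in m, angles in rad, forces in N, time in s.
With the tool pointing down it reaches from about 0.35 to 0.975 m from the base axis. Payload 4.9 kg.
Tool frame: the origin (TCP) lies midway between the tips of the shut fingers; the grasp point (between the pads) lies 19 mm behind it; z points along the fingers, y is the line along which they close (so a half turn about z gives the same grasp; the last joint's range is limited). The gripper opens to 85 mm and grips with 20 to 120 N. Pads are 22 mm wide; open, the fingers measure 114 mm over their backs; the gripper's body (76 mm by 85 mm) begins 54 mm behind the grasp point. The pads swing forward as they close: fully open they stand 13 mm farther back than shut.
Start: joints at [-1.366, 0.053, 1.613, -0, 1.476, -0.119], TCP at [0.199, -0.593, 0.231] pointing down, gripper open.
Joint ranges: [-3.01, 3.01], [-1.01, 2.22], [0.06, 2.58], [-1.02, 4.17], [0.09, 2.62], [-3.14, 3.14]. Speed limits (rad/s): [2.57, 2.57, 3.14, 3.14, 3.14, 3.14].

### API

Orientations are given as a unit quaternion [w, x, y, z].
In Python, from plant import manip gives the robot as it stands.
- The arm moves only by the tool shift_gripper, called after "Request:" as name([rows], argument=value, ...), one row to a line, values as JSON. Schema: {"type":"object","properties":{"moves":{"type":"array","items":{"type":"array","items":{"type":"array","items":{"type":"number"},"minItems":7,"maxItems":7},"minItems":1,"maxItems":5},"minItems":1,"maxItems":1},"only":{"type":"string"},"quiet":{"type":"boolean"},"lines":{"type":"string"}},"required":["moves"],"additionalProperties":false}. moves is a list that holds a single list of rows (three levels of brackets), with 1 to 5 rows, each of 7 numbers: the opening from 0.0 (shut) to 1.0 (fully open), then dx, dy, dz in units of 100 mm, then a rotation vector rx, ry, rz in units of 0.05 rad; each row shifts and turns the commanded pose from where the row before left it, along the tool's axes as they then stand; what a row does not reach is not made up. A row lasts 1/8 s, in which the tool goes at most 0.0625 m and 0.188 rad, less where a joint would pass 70% of its speed; a pose out of reach is approached as far as the arm can. The fingers move at their own pace and stop on an object; the grip force is fixed at half the most. Time passes only in rows, so rows that do not move let the fingers close. The tool returns the time, the measured TCP pose, the force, the opening and the grip force at its end. only (a regular expression) keeps the lines of the reply that match it, lines (a string "A,B") keeps lines A to B, and quiet returns only ok. Input that does not fit is refused with a message, and nothing moves.
- manip.state(): the state, without advancing time (a new reading comes with each control period).
- manip.grab_frame(name): name is "scene" or "top"; returns the picture (400x640x3 uint8, red, green, blue); there is no depth.
- manip.camera_params(name): a dict with "intrinsics" (3x3 intrinsics, pixels), "xyz" and "orientation" of the camera in the world. Camera axes: x right, y down, z forward; pixel columns grow to the right and rows downward; lengths in m; the calibration is good to about 2 mm. A picture is of the moment at which its call begins. camera_params takes no time and is no camera call.
- manip.job_done(): hands the job in; it is judged then, once.
The state is a dict: "time": time; "joint_pos": joint angles; "joint_vel": joint speeds; "joint_efforts": joint torques, N m; "tool_pos": TCP position; "tool_rot": TCP orientation; "contact_force": force on the tool from outside, world axes, zero at the start; "ft_torque": the same for the moment, N m; "gripper_width": opening from 0.0 (shut) to 1.0 (fully open); "grasp_force": force on a finger pad.
Only numpy, scipy, OpenCV 4.12 (cv2) and the standard library are available. Lean on these libraries where they do the work, as an engineer would, in place of code of your own. Each camera call takes 0.05 s, during which the arm holds its last target. There are 200 camera calls.

## Working session

There is one attempt and no reset: what is moved stays moved. The work goes in short steps, Python scripts to look and compute and a tool call to move; the robot and the scene stay as the last step left them, time stands still between calls to the robot, and variables do not carry over. Pictures are saved under pics/ and viewed, at most 14 in all, crops included, and the job is handed in when it is done.

```bash
ls; mkdir -p pics; python3 - <<'E'
from plant import manip
import cv2
for n in("scene","top"):
    f=manip.grab_frame(n); cv2.imwrite(f"pics/{n}0.png",f[:,:,::-1]); print(n,manip.camera_params(n))
print(manip.state())
E
```

```text
pics
plant.py
scene {'intrinsics': array([[501.13625296,   0.        , 321.83960953],
       [  0.        , 501.13625296, 203.8304675 ],
       [  0.        ,   0.        ,   1.        ]]), 'xyz': array([ 1.25141687, -0.14205464,  1.3208906 ]), 'orientation': array([-0.20332889,  0.74198089,  0.61799666, -0.16186987])}
top {'intrinsics': array([[399.5864413 ,   0.        , 315.02046014],
       [  0.        , 399.5864413 , 201.38208968],
       [  0.        ,   0.        ,   1.        ]]), 'xyz': array([0.36459625, 0.00153777, 1.05615623]), 'orientation': array([ 0.05123239, -0.6955765 ,  0.71523373, -0.04460137])}
{'time': 0.1, 'joint_pos': array([-1.36603393e+00,  5.32962730e-02,  1.61417102e+00,  1.64721110e-05,
        1.47599430e+00, -1.19009593e-01]), 'joint_vel': array([ 1.01888276e-03,  4.16314834e-04, -2.53742766e-03, -9.82984637e-05,
       -9.81657831e-04, -4.28076163e-04]), 'joint_efforts': array([ 1.39055282e-03, -3.94901454e+01, -3.71363604e+01, -7.67327492e-05,
        3.87750420e-03,  2.88086278e-05]), 'tool_pos': array([ 0.19872338, -0.59196704,  0.23017403]), 'tool_rot': array([-9.33963769e-04,  9.86924751e-01,  1.61178978e-01, -3.18636790e-05]), 'contact_force': array([0.22951932, 0.12592795, 0.57300588]), 'ft_torque': array([ 0.01110184, -0.02182673,  0.03712641]), 'grasp_force': 0.0, 'gripper_width': 0.997859710884591}
```

View pics/scene0.png

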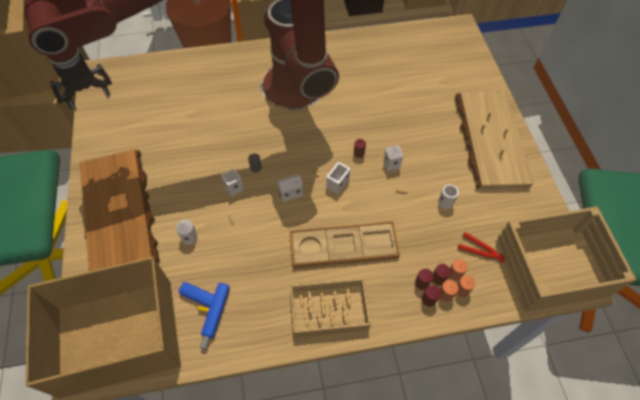

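View pics/top0.png

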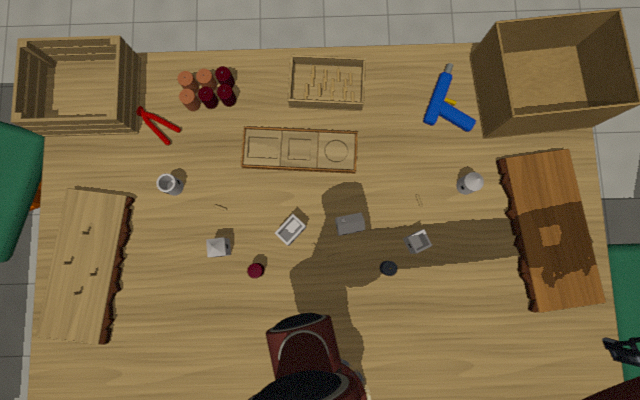

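The top view shows the tray at (300,150) and six white pieces at about (168,184), (217,247), (290,230), (350,224), (419,241) and (472,182). Next I'll enlarge them.

```bash
python3 - <<'E'
import cv2,numpy as np
t=cv2.imread("pics/top0.png"); s=cv2.imread("pics/scene0.png")
def crop(im,u,v,w,h,k): 
    c=cv2.resize(im[v:v+h,u:u+w],None,fx=k,fy=k,interpolation=cv2.INTER_CUBIC)
    for i in range(0,w,10):
        cv2.line(c,(i*k,0),(i*k,4 if i%50 else 12),(0,0,255),1)
        if i%20==0: cv2.putText(c,str(u+i),(i*k+1,14),0,.33,(0,0,255),1)
    for j in range(0,h,10):
        cv2.line(c,(0,j*k),(6,j*k),(0,0,255),1)
        if j%20==0: cv2.putText(c,str(v+j),(8,j*k+4),0,.33,(0,0,255),1)
    return c
# top houses montage: 
a=np.hstack([crop(t,u,v,50,50,8)[:, :400] for u,v in((195,222),(325,200))])
b=np.hstack([crop(t,u,v,50,25,8) for u,v in((448,168),(395,230))])
cv2.imwrite("pics/t1.png",np.vstack([a,b]))
cv2.imwrite("pics/t2.png",crop(t,235,120,130,60,6))
a=np.hstack([crop(s,u,v,50,40,8) for u,v in((368,140),(265,170))])
b=np.hstack([crop(s,u,v,50,35,8) for u,v in((162,216),(210,165))])
cv2.imwrite("pics/s1.png",np.vstack([a,b]))
cv2.imwrite("pics/s2.png",crop(s,280,215,130,60,6))
E
```

```text
(no output)
```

View pics/t1.png

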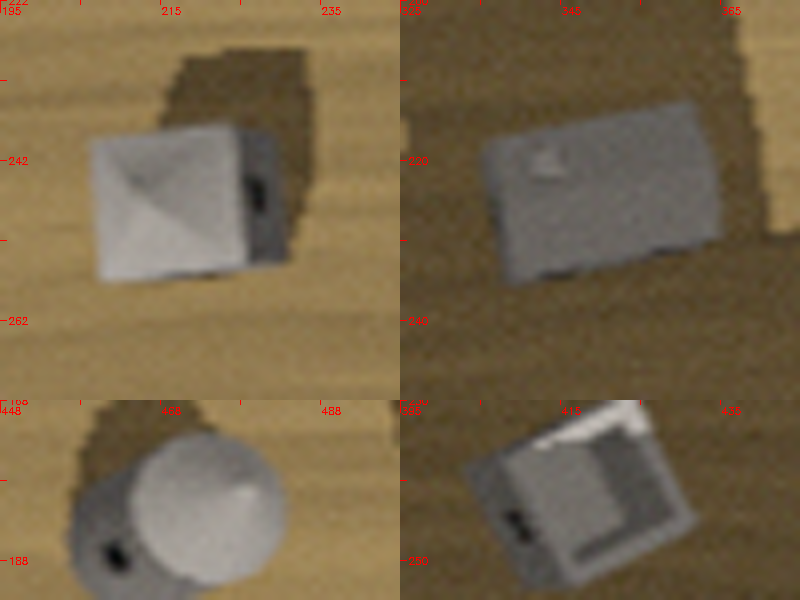

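View pics/t2.png

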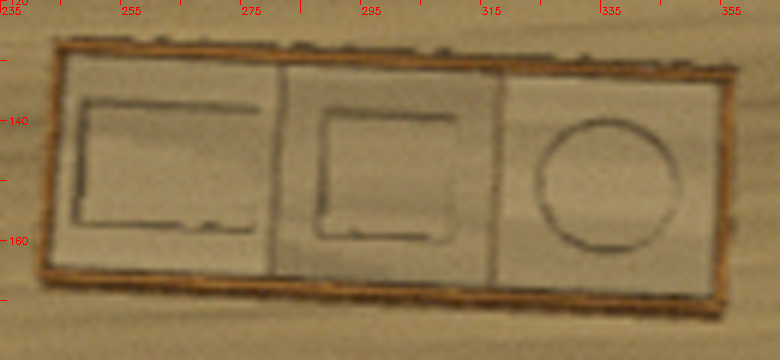

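View pics/s1.png

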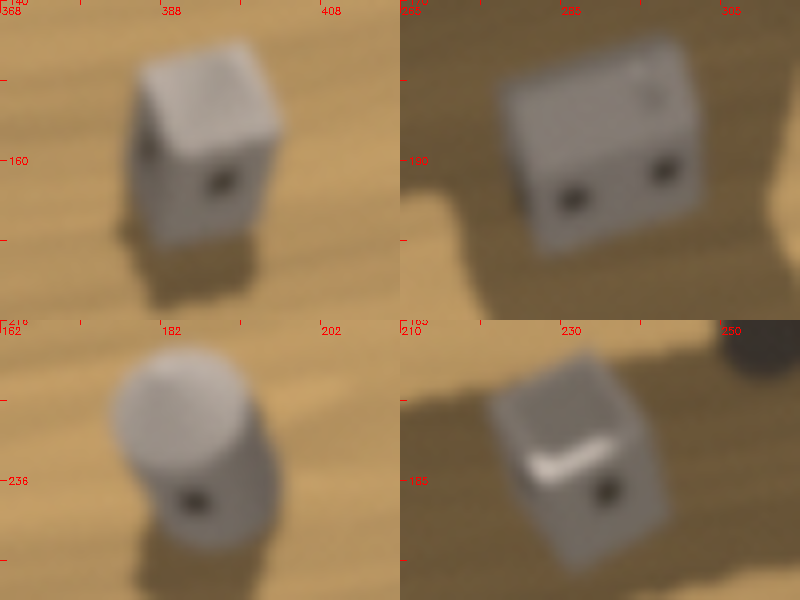

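View pics/s2.png

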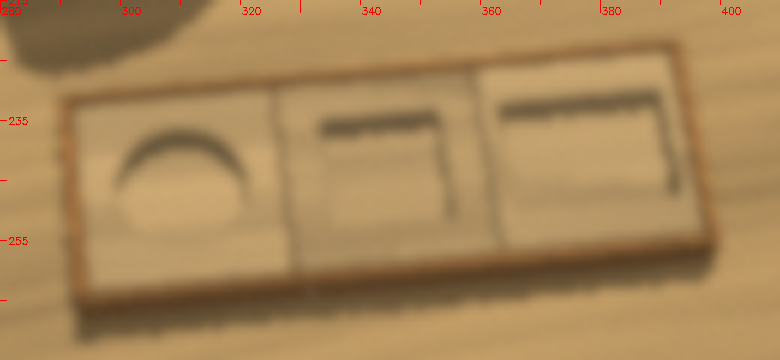

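Roofed pieces in the top view: square at (216,247), oblong with chimney at (350,224) and round cone at (474,181). Bays run oblong, square, round from left to right (+y to −y). I'll triangulate the eave corners and the tray rim corners.

```bash
cat > h.py <<'E'
import numpy as np, cv2
from scipy.spatial.transform import Rotation as R
from plant import manip
def P(n):
    c=manip.camera_params(n); q=np.roll(c["orientation"],-1); r=R.from_quat(q).as_matrix().T
    return c["intrinsics"]@np.c_[r,-r@c["xyz"]]
PT,PS=P("top"),P("scene")
def crop(pts,k,u,v): return (np.array(pts,float)+.5)/k-.5+[u,v]
def tri(t,s):
    X=cv2.triangulatePoints(PT,PS,np.array(t,float).T,np.array(s,float).T); return (X[:3]/X[3]).T
def atz(Pm,uv,z):  # ray to plane z
    A=np.c_[Pm[:,0],Pm[:,1],-np.array([*uv,1])]; return np.linalg.solve(A,-(Pm[:,2]*z+Pm[:,3]))[:2]
def proj(Pm,X): p=Pm@np.append(X,1); return p[:2]/p[2]
E
python3 - <<'E'
from h import *
np.set_printoptions(precision=4,suppress=True)
def rep(n,X,T,S,pt,z):
    print(n,"tri z",X[:,2],"mean",X.mean(0)); 
    for nm,Pm,p in(("top",PT,T),("sc",PS,S)):
        g=np.array([atz(Pm,q,z) for q in p]); print("  ",nm,g.mean(0), "edges",[ (round(np.linalg.norm(d)*1e3,1),round(np.degrees(np.arctan2(d[1],d[0])),1)) for d in np.diff(np.r_[g,g[:1]],axis=0)])
T=crop([(92,138),(235,125),(247,264),(100,282)],8,195,222);S=crop([(280,125),(180,157),(140,68),(243,40)],8,368,140)
rep("square",tri(T,S),T,S,0,.066)
T=crop([(82,148),(292,102),(320,235),(108,282)],8,325,200);S=crop([(300,128),(130,175)],8,265,170)
rep("oblong",tri(T[:2],S),T,S,0,.06)
T=crop([(208,108)],8,448,168);S=crop([(180,90)],8,162,216)
rep("round",tri(T,S),T,S,0,.066)
T=crop([(57,42),(735,70),(722,312),(42,280)],6,235,120);S=crop([(715,245),(78,297),(62,98),(680,42)],6,280,215)
rep("tray",tri(T,S),T,S,0,.024)
T=crop([(609,186)],6,235,120);S=crop([(182,180)],6,280,215)
rep("rbay",tri(T,S),T,S,0,.022)
# open pieces approx (top z .063)
for n,p in(("openR",(168,183)),("openO",(290.5,230)),("openS",(419.5,240.5))): print(n,atz(PT,p,.063))
E
```

```text
square tri z [0.0683 0.0616 0.0626 0.0649] mean [0.3938 0.2586 0.0644]
   top [0.3937 0.2575] edges [(np.float64(44.4), np.float64(-86.4)), (np.float64(43.0), np.float64(-174.8)), (np.float64(45.5), np.float64(95.4)), (np.float64(44.4), np.float64(3.8))]
   sc [0.3949 0.2586] edges [(np.float64(42.4), np.float64(-79.4)), (np.float64(43.8), np.float64(-173.8)), (np.float64(43.3), np.float64(98.0)), (np.float64(42.0), np.float64(4.8))]
oblong tri z [0.0522 0.0573] mean [ 0.464  -0.0724  0.0547]
   top [ 0.4425 -0.0758] edges [(np.float64(67.3), np.float64(-79.2)), (np.float64(42.4), np.float64(-170.6)), (np.float64(67.6), np.float64(100.9)), (np.float64(42.5), np.float64(9.0))]
   sc [ 0.4673 -0.0726] edges [(np.float64(65.6), np.float64(-82.0)), (np.float64(65.6), np.float64(98.0))]
round tri z [0.0623] mean [ 0.5407 -0.3905  0.0623]
   top [ 0.5399 -0.3897] edges [(np.float64(0.0), np.float64(0.0))]
   sc [ 0.543  -0.3894] edges [(np.float64(0.0), np.float64(0.0))]
tray tri z [0.0167 0.0243 0.0167 0.0164] mean [0.6494 0.049  0.0185]
   top [0.6478 0.0473] edges [(np.float64(302.7), np.float64(-94.2)), (np.float64(109.9), np.float64(174.7)), (np.float64(299.6), np.float64(85.6)), (np.float64(108.7), np.float64(-3.7))]
   sc [0.652  0.0488] edges [(np.float64(300.6), np.float64(-95.3)), (np.float64(104.4), np.float64(175.3)), (np.float64(303.1), np.float64(85.6)), (np.float64(108.7), np.float64(-5.9))]
rbay tri z [0.0235] mean [ 0.6403 -0.0488  0.0235]
   top [ 0.6404 -0.0503] edges [(np.float64(0.0), np.float64(0.0))]
   sc [ 0.6397 -0.0477] edges [(np.float64(0.0), np.float64(0.0))]
openR [0.5579 0.3803]
openO [0.4302 0.0719]
openS [ 0.3955 -0.2461]
```

Careful with the scale: shifts go in units of 100 mm and turns go in units of 0.05 rad. That gives: -0.18 rad is -3.6.

```bash
cat > go.py <<'E'
import sys; from h import *
x,y,z,psi=map(float,sys.argv[1:])   # target TCP, yaw of tool x (deg)
s=manip.state(); r=R.from_quat(np.roll(s["tool_rot"],-1))
p=np.radians(psi); t=R.from_matrix(np.c_[[np.cos(p),np.sin(p),0],[np.sin(p),-np.cos(p),0],[0,0,-1]])
print("shift in current axes",(r.inv().apply(np.array([x,y,z])-s["tool_pos"])).round(4),
 "in target axes",(t.inv().apply(np.array([x,y,z])-s["tool_pos"])).round(4),"rotvec",(r.inv()*t).as_rotvec().round(4),"j6",s["joint_pos"][5].round(2),"w",s["gripper_width"].round(3))
E
python3 go.py 0.541 -0.3895 0.17 85.5
```

Request:
shift_gripper([
  [[1,0,0,0,0,0,-3.6],[1,0,0,0,0,0,-3.6],[1,0,0,0,0,0,-3.6],[1,0,0,0,0,0,-3.6],[1,0,0,0,0,0,-3.6]],
])

```text
time: 0.72
tool_pos: [0.1988, -0.5921, 0.2305]
tool_rot: [-0.001, 0.817, 0.577, 0.0]
contact_force: [-0.3, 0.5, -0.2]
gripper_width: 1.0
grasp_force: 0.0
```

Request:
shift_gripper([
  [[1,0,0,0,0,0,-3.6],[1,0,0,0,0,0,-1.76],[1,0,0,0,0,0,0],[1,0,0,0,0,0,0]],
])

```text
time: 1.23
tool_pos: [0.1988, -0.5923, 0.2309]
tool_rot: [-0.0, 0.735, 0.678, 0.0]
contact_force: [0.1, 0.3, -0.7]
gripper_width: 1.001
grasp_force: 0.0Traceback (most recent call last):
```

```bash
python3 go.py 0.541 -0.3895 0.17 85.5
```

```text
  File "go.py", line 6, in <module>
    "in target axes",(t.inv().apply(np.array([x,y,z])-s["tool_pos"])).round(4),"rotvec",(r.inv()*t).as_rotvec().round(4),"j6",s["joint_pos"][5].round(2),"w",s["gripper_width"].round(3))
                                                                                                                                                             ^^^^^^^^^^^^^^^^^^^^^^^^
AttributeError: 'float' object has no attribute 'round'
Traceback (most recent call last):
  File "go.py", line 6, in <module>
    "in target axes",(t.inv().apply(np.array([x,y,z])-s["tool_pos"])).round(4),"rotvec",(r.inv()*t).as_rotvec().round(4),"j6",s["joint_pos"][5].round(2),"w",s["gripper_width"].round(3))
                                                                                                                                                             ^^^^^^^^^^^^^^^^^^^^^^^^
AttributeError: 'float' object has no attribute 'round'
```

```bash
sed -i 's/s\["gripper_width"\].round(3)/s["gripper_width"]/' go.py; python3 go.py 0.541 -0.3895 0.17 85.5
```

```text
shift in current axes [0.2296 0.3248 0.061 ] in target axes [0.2291 0.3252 0.0609] rotvec [-0.0002 -0.0006 -0.0017] j6 -1.29 w 1.000543445072817
```

Request:
shift_gripper([
  [[1,0.287,0.406,0.076,0,0,0],[1,0.287,0.406,0.076,0,0,0],[1,0.287,0.406,0.076,0,0,0],[1,0.287,0.406,0.076,0,0,0],[1,0.287,0.406,0.076,0,0,0]],
])

```text
time: 1.85
tool_pos: [0.4138, -0.4645, 0.1931]
tool_rot: [0.0, 0.735, 0.678, -0.0]
contact_force: [0.3, -0.3, 0.3]
gripper_width: 0.999
grasp_force: 0.0
```

Request:
shift_gripper([
  [[1,0.287,0.406,0.076,0,0,0],[1,0.287,0.406,0.076,0,0,0],[1,0.287,0.406,0.076,0,0,0],[1,0,0,0,0,0,0],[1,0,0,0,0,0,0]],
])

```text
time: 2.48
tool_pos: [0.5405, -0.3894, 0.1704]
tool_rot: [-0.0, 0.735, 0.679, -0.0]
contact_force: [0.1, 0.1, -0.3]
gripper_width: 1.002
grasp_force: 0.0
```

```bash
python3 go.py 0.541 -0.3895 0.029 85.5; python3 - <<'E'
from h import *
f=manip.grab_frame("scene"); cv2.imwrite("pics/s3.png",cv2.resize(f[150:280,90:290,::-1],None,fx=4,fy=4,interpolation=2))
E
```

```text
shift in current axes [-0.      0.0006  0.1414] in target axes [-1.000e-04  6.000e-04  1.414e-01] rotvec [-0.0006  0.0002 -0.0007] j6 -0.66 w 1.0018645028572095
```

View pics/s3.png

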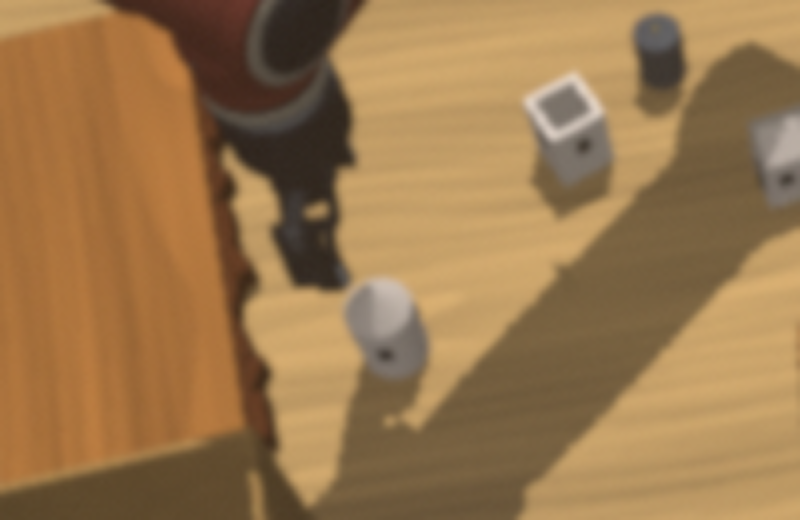

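The gripper is over the round turret (crop 382,330) with nothing in its way, so I descend and grip.

Request:
shift_gripper([
  [[1,0,0,0.3,0,0,0],[1,0,0,0.3,0,0,0],[1,0,0,0.3,0,0,0],[1,0,0,0.3,0,0,0],[1,0,0,0.21,0,0,0]],
])

```text
time: 3.15
tool_pos: [0.5393, -0.39, 0.0283]
tool_rot: [-0.001, 0.735, 0.678, -0.0]
contact_force: [0.3, 0.2, -0.4]
gripper_width: 0.997
grasp_force: 0.0
```

Request:
shift_gripper([
  [[1,0,0,0,0,0,0],[0,0,0,0,0,0,0],[0,0,0,0,0,0,0],[0,0,0,0,0,0,0],[0,0,0,0,0,0,0]],
])

```text
time: 3.78
tool_pos: [0.5419, -0.3902, 0.0317]
tool_rot: [0.002, 0.734, 0.679, 0.0]
contact_force: [-1.2, -0.9, 5.8]
gripper_width: 0.545
grasp_force: 62.3
```

Request:
shift_gripper([
  [[0,0,0,0,0,0,0],[0,0,0,0,0,0,0],[0,0,0,0,0,0,0],[0,0,0,0,0,0,0]],
])

```text
time: 4.28
tool_pos: [0.5419, -0.3903, 0.0317]
tool_rot: [0.002, 0.734, 0.679, 0.0]
contact_force: [-0.2, -0.1, 5.5]
gripper_width: 0.545
grasp_force: 62.3
```

Request:
shift_gripper([
  [[0,0,0,-0.2,0,0,0],[0,0,0,-0.3,0,0,0],[0,0,0,-0.4,0,0,0],[0,0,0,-0.4,0,0,0],[0,0,0,0,0,0,0]],
])

```text
time: 4.9
tool_pos: [0.5427, -0.3908, 0.1651]
tool_rot: [0.004, 0.734, 0.679, 0.0]
contact_force: [0.8, 0.0, -2.1]
gripper_width: 0.55
grasp_force: 62.0
```

```bash
python3 go.py 0.641 -0.0495 0.16 85.5;  python3 - <<'E'
from h import *
f=manip.grab_frame("scene"); cv2.imwrite("pics/s4.png",cv2.resize(f[150:280,90:290,::-1],None,fx=4,fy=4,interpolation=2))
E
```

```text
shift in current axes [0.348  0.0711 0.0038] in target axes [0.348  0.0712 0.0051] rotvec [ 0.007   0.0053 -0.0003] j6 -0.66 w 0.5496225123692645
```

View pics/s4.png

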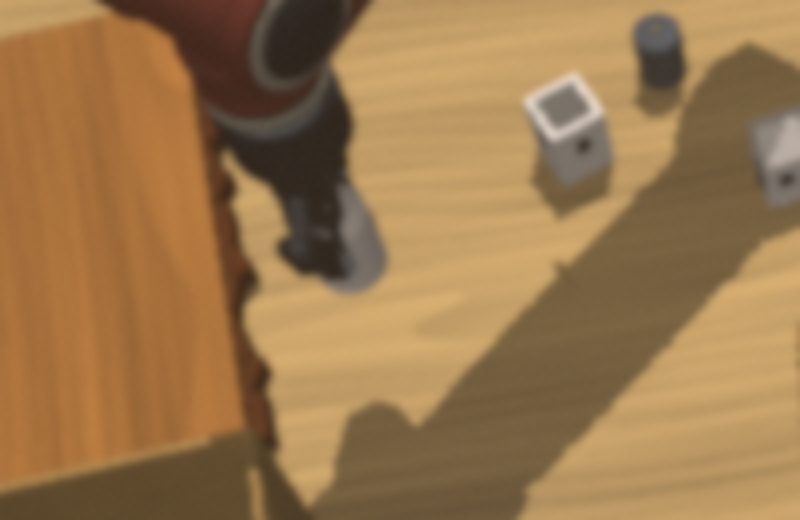

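The turret (crop 360,250) is held upright. Next I carry it over the round bay.

Request:
shift_gripper([
  [[0,0.435,0.09,0,0,0,0],[0,0.435,0.09,0,0,0,0],[0,0.435,0.09,0,0,0,0],[0,0.435,0.09,0,0,0,0],[0,0.435,0.09,0,0,0,0]],
])

```text
time: 5.58
tool_pos: [0.6014, -0.1738, 0.1564]
tool_rot: [-0.002, 0.734, 0.679, -0.001]
contact_force: [0.1, 0.0, -2.0]
gripper_width: 0.544
grasp_force: 62.0
```

Request:
shift_gripper([
  [[0,0.435,0.09,0,0,0,0],[0,0.435,0.09,0,0,0,0],[0,0.435,0.09,0,0,0,0],[0,0,0,0,0,0,0],[0,0,0,0,0,0,0]],
])

```text
time: 6.2
tool_pos: [0.6387, -0.0479, 0.1573]
tool_rot: [-0.001, 0.734, 0.679, -0.001]
contact_force: [-0.7, -0.5, -1.4]
gripper_width: 0.547
grasp_force: 62.0
```

```bash
python3 go.py 0.641 -0.0495 0.065 85.5
```

```text
shift in current axes [-0.0014  0.0027  0.0923] in target axes [-0.0014  0.0024  0.0923] rotvec [-0.0037  0.0001 -0.0001] j6 -0.11 w 0.5469993801848472
```

Request:
shift_gripper([
  [[0,-0.014,0.025,0.3,0,0,0],[0,0,0,0.3,0,0,0],[0,0,0,0.2,0,0,0],[0,0,0,0.12,0,0,0],[0,0,0,0,0,0,0]],
])

```text
time: 6.82
tool_pos: [0.6418, -0.0499, 0.0666]
tool_rot: [-0.001, 0.735, 0.678, -0.001]
contact_force: [-0.2, -0.1, -1.9]
gripper_width: 0.545
grasp_force: 62.1
```

```bash
python3 go.py 0.641 -0.0495 0.0407 85.5;  python3 - <<'E'
from h import *
a=manip.grab_frame("scene")[190:290,260:420,::-1];b=manip.grab_frame("top")[110:190,240:400,::-1]
cv2.imwrite("pics/p1.png",np.vstack([cv2.resize(a,None,fx=3.3,fy=3.3,interpolation=2),cv2.resize(b,None,fx=3.3,fy=3.3,interpolation=2)]))
E
```

```text
shift in current axes [ 0.0003 -0.0007  0.0259] in target axes [ 0.0003 -0.0008  0.0259] rotvec [-0.0018 -0.0002 -0.001 ] j6 -0.11 w 0.5453157730606449
```

View pics/p1.png

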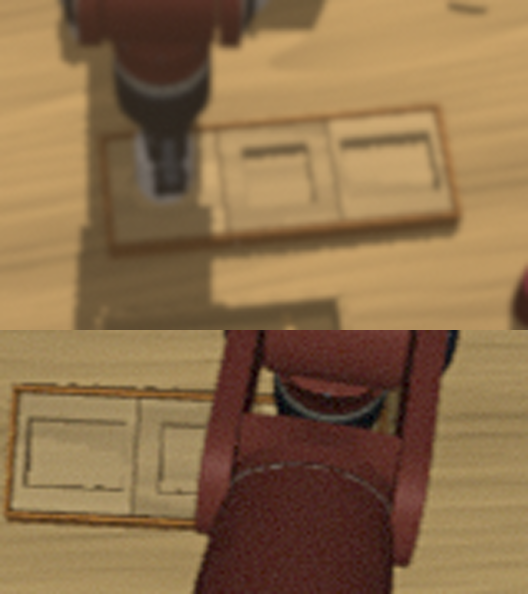

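The turret (upper crop 168,175) hangs over the round pocket. I lower it slowly and watch the force.

Request:
shift_gripper([
  [[0,0,0,0.08,0,0,0],[0,0,0,0.07,0,0,0],[0,0,0,0.05,0,0,0],[0,0,0,0.02,0,0,0],[0,0,0,0,0,0,0]],
])

```text
time: 7.55
tool_pos: [0.6423, -0.0496, 0.0453]
tool_rot: [-0.0, 0.734, 0.679, -0.0]
contact_force: [-0.6, 0.4, -1.7]
gripper_width: 0.547
grasp_force: 62.1
```

Request:
shift_gripper([
  [[0,0,0,0.02,0,0,0],[0,0,0,0.01,0,0,0],[0,0,0,0.01,0,0,0],[0,0,0,0,0,0,0]],
])

```text
time: 8.05
tool_pos: [0.6423, -0.0496, 0.0414]
tool_rot: [-0.0, 0.734, 0.679, -0.0]
contact_force: [-0.5, -0.1, -1.7]
gripper_width: 0.546
grasp_force: 62.1
```

Request:
shift_gripper([
  [[0,0,0,0.01,0,0,0],[0,0,0,0.01,0,0,0],[0,0,0,0.01,0,0,0],[0,0,0,0,0,0,0]],
])

```text
time: 8.55
tool_pos: [0.6426, -0.0496, 0.0407]
tool_rot: [-0.0, 0.734, 0.679, -0.0]
contact_force: [-5.9, 0.9, 9.2]
gripper_width: 0.545
grasp_force: 62.8
```

Request:
shift_gripper([
  [[0,0,0,-0.01,0,0,0],[0.7,0,0,0,0,0,0],[1,0,0,0,0,0,0],[1,0,0,0,0,0,0],[1,0,0,0,0,0,0]],
])

```text
time: 9.18
tool_pos: [0.6424, -0.0496, 0.0393]
tool_rot: [-0.0, 0.734, 0.679, -0.0]
contact_force: [0.4, -0.0, 1.2]
gripper_width: 0.999
grasp_force: 0.0
```

Request:
shift_gripper([
  [[1,0,0,-0.3,0,0,0],[1,0,0,-0.5,0,0,0],[1,0,0,-0.5,0,0,0],[1,0,0,-0.1,0,0,0],[1,0,0,0,0,0,0]],
])

```text
time: 9.8
tool_pos: [0.6428, -0.0497, 0.1802]
tool_rot: [0.001, 0.734, 0.679, 0.0]
contact_force: [-0.3, -0.3, -0.1]
gripper_width: 0.997
grasp_force: 0.0
```

```bash
python3 go.py 0.4435 -0.0758 0.17 99.5
```

```text
shift in current axes [-0.0417 -0.1966  0.0099] in target axes [ 0.0072 -0.2008  0.0102] rotvec [ 0.0015  0.0004 -0.2448] j6 -0.11 w 0.9965842074262041
```

Request:
shift_gripper([
  [[1,0,0,0,0,0,-2.5],[1,0,0,0,0,0,-2.4],[1,0.02,-0.5,0.03,0,0,0],[1,0.02,-0.5,0.03,0,0,0],[1,0.02,-0.5,0.03,0,0,0]],
])

```text
time: 10.42
tool_pos: [0.4905, -0.0682, 0.1672]
tool_rot: [-0.002, 0.646, 0.763, -0.001]
contact_force: [0.0, -1.2, 0.7]
gripper_width: 1.0
grasp_force: 0.0
```

Request:
shift_gripper([
  [[1,0.01,-0.5,0.01,0,0,0],[1,0,0,0,0,0,0],[1,0,0,0,0,0,0]],
])

```text
time: 10.8
tool_pos: [0.4436, -0.0756, 0.1682]
tool_rot: [-0.001, 0.646, 0.763, -0.0]
contact_force: [-0.4, 0.7, -0.1]
gripper_width: 1.002
grasp_force: 0.0
```

```bash
python3 go.py 0.4435 -0.0758 0.027 99.5;  python3 - <<'E'
from h import *
a=manip.grab_frame("scene")[120:290,220:420,::-1]
cv2.imwrite("pics/p2.png",cv2.resize(a,None,fx=3.5,fy=3.5,interpolation=2))
E
```

```text
shift in current axes [-3.000e-04  1.000e-04  1.412e-01] in target axes [-2.000e-04 -1.000e-04  1.412e-01] rotvec [-0.0014 -0.0009 -0.0001] j6 -0.5 w 1.002185005981924
```

View pics/p2.png

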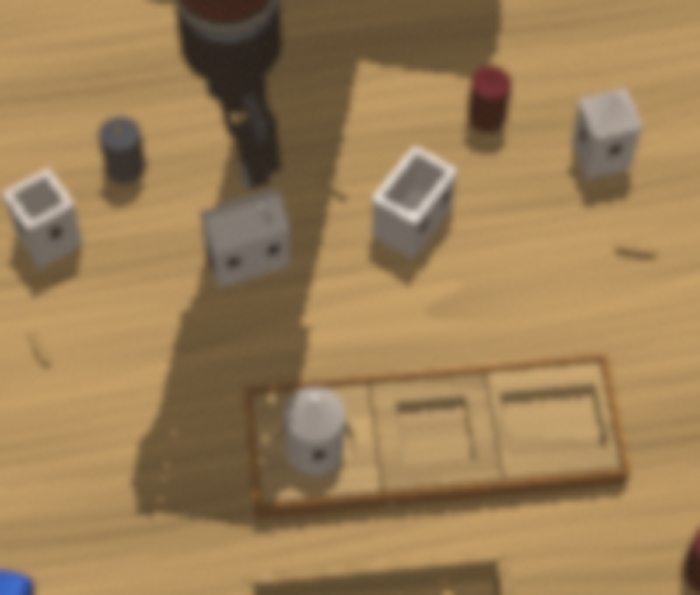

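The turret (315,430) stands in the round bay, and the gripper is over the oblong house at (248,238). I descend and grip.

Request:
shift_gripper([
  [[1,0,0,0.3,0,0,0],[1,0,0,0.3,0,0,0],[1,0,0,0.3,0,0,0],[1,0,0,0.3,0,0,0],[1,0,0,0.2,0,0,0]],
])

```text
time: 11.48
tool_pos: [0.4442, -0.0754, 0.0276]
tool_rot: [-0.001, 0.646, 0.764, -0.0]
contact_force: [0.9, -0.5, 0.7]
gripper_width: 1.001
grasp_force: 0.0
```

Request:
shift_gripper([
  [[1,0,0,0,0,0,0],[0,0,0,0,0,0,0],[0,0,0,0,0,0,0],[0,0,0,0,0,0,0],[0,0,0,0,0,0,0]],
])

```text
time: 12.1
tool_pos: [0.4452, -0.0762, 0.0309]
tool_rot: [0.001, 0.646, 0.763, 0.001]
contact_force: [1.1, 0.1, 5.3]
gripper_width: 0.508
grasp_force: 63.6
```

Request:
shift_gripper([
  [[0,0,0,0,0,0,0],[0,0,0,0,0,0,0],[0,0,0,0,0,0,0]],
])

```text
time: 12.48
tool_pos: [0.4452, -0.0761, 0.0309]
tool_rot: [0.001, 0.646, 0.763, 0.001]
contact_force: [0.4, 0.6, 6.4]
gripper_width: 0.508
grasp_force: 63.7
```

Request:
shift_gripper([
  [[0,0,0,-0.2,0,0,0],[0,0,0,-0.3,0,0,0],[0,0,0,-0.4,0,0,0],[0,0,0,-0.4,0,0,0],[0,0,0,0,0,0,0]],
])

```text
time: 13.1
tool_pos: [0.4457, -0.0763, 0.1625]
tool_rot: [0.003, 0.646, 0.763, 0.001]
contact_force: [0.5, -1.0, -2.9]
gripper_width: 0.508
grasp_force: 63.0
```

```bash
python3 go.py 0.6567 0.1457 0.16 85.5;  python3 - <<'E'
from h import *
a=manip.grab_frame("scene")[120:290,220:420,::-1]
cv2.imwrite("pics/p3.png",cv2.resize(a,None,fx=3.5,fy=3.5,interpolation=2))
E
```

```text
shift in current axes [0.1841 0.2447 0.0033] in target axes [0.2379 0.1929 0.0025] rotvec [0.0061 0.0024 0.2445] j6 -0.5 w 0.5084535079898336
```

View pics/p3.png

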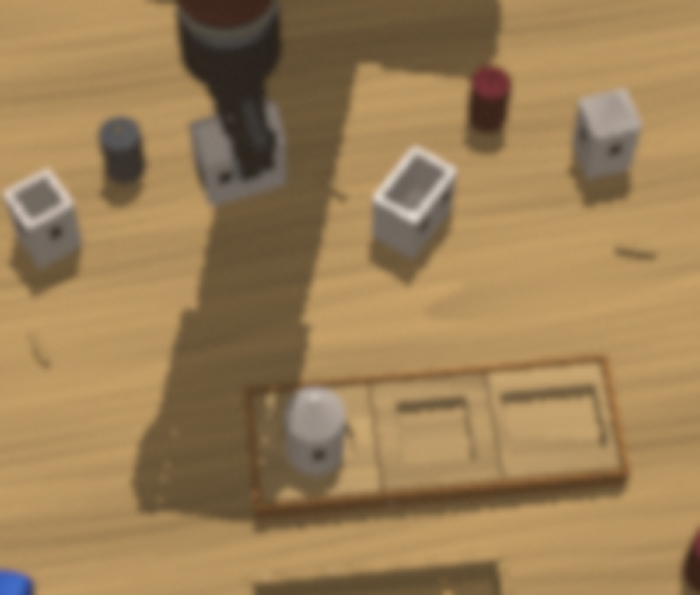

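The oblong house is held at (240,155). I check its offset in the grip from its base front corners at (213,205) and (286,183).

```bash
python3 - <<'E'
from h import *
c=crop([(213,205),(286,183)],3.5,220,120)
g=np.array([atz(PS,p,.1316) for p in c]);d=g[1]-g[0];print(g,np.linalg.norm(d),np.degrees(np.arctan2(d[1],d[0])))
a=np.radians(9.5);print(g.mean(0)-.022*np.array([np.cos(a),np.sin(a)]))
E
```

```text
[[ 0.47260491 -0.10181783]
 [ 0.46196846 -0.0403684 ]] 0.062363184708565604 99.82017851975577
[ 0.4455884  -0.07472416]
```

Request:
shift_gripper([
  [[0,0,0,0,0,0,2.5],[0,0,0,0,0,0,2.4],[0,0.4,0.32,0,0,0,0],[0,0.4,0.32,0,0,0,0],[0,0.4,0.32,0,0,0,0]],
])

```text
time: 13.78
tool_pos: [0.5482, 0.0376, 0.1559]
tool_rot: [-0.002, 0.735, 0.679, -0.002]
contact_force: [0.3, -1.3, -1.7]
gripper_width: 0.504
grasp_force: 62.7
```

Request:
shift_gripper([
  [[0,0.4,0.32,0,0,0,0],[0,0.4,0.32,0,0,0,0],[0,0.38,0.32,0,0,0,0],[0,0,0,0,0,0,0],[0,0,0,0,0,0,0]],
])

```text
time: 14.4
tool_pos: [0.6524, 0.146, 0.1562]
tool_rot: [-0.001, 0.734, 0.679, -0.002]
contact_force: [-0.3, -0.9, -2.0]
gripper_width: 0.509
grasp_force: 63.0
```

```bash
python3 go.py 0.6567 0.1457 0.065 85.5
```

```text
shift in current axes [0.0001 0.0048 0.0912] in target axes [0.     0.0043 0.0912] rotvec [-0.0052  0.0013 -0.0002] j6 0.19 w 0.5089116304025358
```

Request:
shift_gripper([
  [[0,0,0.043,0.3,0,0,0],[0,0,0,0.3,0,0,0],[0,0,0,0.2,0,0,0],[0,0,0,0.11,0,0,0],[0,0,0,0,0,0,0]],
])

```text
time: 15.02
tool_pos: [0.6578, 0.1457, 0.0678]
tool_rot: [-0.0, 0.735, 0.679, -0.001]
contact_force: [0.2, -0.3, -2.9]
gripper_width: 0.508
grasp_force: 63.1
```

```bash
python3 go.py 0.6567 0.1457 0.0399 85.5;  python3 - <<'E'
from h import *
a=manip.grab_frame("scene")[190:290,260:420,::-1];b=manip.grab_frame("top")[110:190,200:360,::-1]
cv2.imwrite("pics/p4.png",np.vstack([cv2.resize(a,None,fx=3.3,fy=3.3,interpolation=2),cv2.resize(b,None,fx=3.3,fy=3.3,interpolation=2)]))
E
```

```text
shift in current axes [-0.0001 -0.0011  0.0279] in target axes [-0.0001 -0.0011  0.0279] rotvec [-0.0014  0.0003 -0.0008] j6 0.19 w 0.5078681388549398
```

View pics/p4.png

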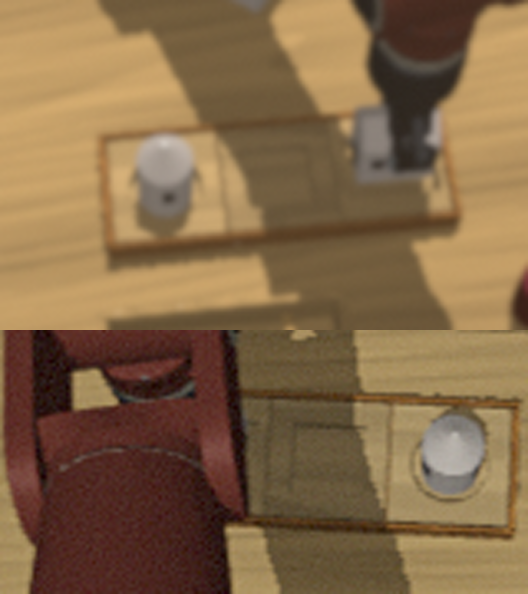

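The turret is centred in its ring (top crop 452,465). The oblong house (upper crop 398,145) is over its pocket, so I lower it.

Request:
shift_gripper([
  [[0,0,-0.01,0.08,0,0,0],[0,0,0,0.08,0,0,0],[0,0,0,0.05,0,0,0],[0,0,0,0.03,0,0,0],[0,0,0,0,0,0,0]],
])

```text
time: 15.75
tool_pos: [0.6572, 0.1461, 0.0441]
tool_rot: [-0.0, 0.734, 0.679, -0.0]
contact_force: [-0.6, -0.7, -3.1]
gripper_width: 0.505
grasp_force: 63.1
```

Request:
shift_gripper([
  [[0,0,0,0.02,0,0,0],[0,0,0,0.01,0,0,0],[0,0,0,0.01,0,0,0],[0,0,0,0,0,0,0]],
])

```text
time: 16.25
tool_pos: [0.6574, 0.1461, 0.0405]
tool_rot: [-0.0, 0.734, 0.679, -0.0]
contact_force: [0.1, 0.1, -2.6]
gripper_width: 0.503
grasp_force: 63.1
```

Request:
shift_gripper([
  [[0,0,0,0.01,0,0,0],[0,0,0,0.01,0,0,0],[0,0,0,0,0,0,0]],
])

```text
time: 16.62
tool_pos: [0.6577, 0.1462, 0.04]
tool_rot: [0.0, 0.734, 0.679, -0.0]
contact_force: [-4.0, 0.1, 4.6]
gripper_width: 0.503
grasp_force: 64.0
```

Request:
shift_gripper([
  [[0,0,0,0,0,0,0],[0.7,0,0,0,0,0,0],[1,0,0,0,0,0,0],[1,0,0,0,0,0,0],[1,0,0,0,0,0,0]],
])

```text
time: 17.25
tool_pos: [0.6575, 0.1461, 0.0384]
tool_rot: [0.0, 0.734, 0.679, 0.0]
contact_force: [0.2, -0.3, 0.4]
gripper_width: 1.001
grasp_force: 0.0
```

Request:
shift_gripper([
  [[1,0,0,-0.3,0,0,0],[1,0,0,-0.5,0,0,0],[1,0,0,-0.5,0,0,0],[1,0,0,-0.1,0,0,0],[1,0,0,0,0,0,0]],
])

```text
time: 17.88
tool_pos: [0.6578, 0.1461, 0.1791]
tool_rot: [0.0, 0.734, 0.679, 0.001]
contact_force: [0.4, 0.1, 0.5]
gripper_width: 1.001
grasp_force: 0.0
```

```bash
python3 go.py 0.394 0.258 0.17 94.5
```

```text
shift in current axes [ 0.0907 -0.2718  0.0087] in target axes [ 0.1322 -0.2542  0.0091] rotvec [ 0.0015 -0.0002 -0.1576] j6 0.19 w 1.001345334289631
```

Request:
shift_gripper([
  [[1,0,0,0,0,0,-3.152],[1,0.22,-0.424,0.01,0,0,0],[1,0.22,-0.424,0.02,0,0,0],[1,0.22,-0.424,0.02,0,0,0],[1,0.22,-0.424,0.02,0,0,0]],
])

```text
time: 18.5
tool_pos: [0.4785, 0.2205, 0.1682]
tool_rot: [-0.001, 0.679, 0.734, -0.002]
contact_force: [0.3, 0.5, 1.2]
gripper_width: 1.001
grasp_force: 0.0
```

Request:
shift_gripper([
  [[1,0.22,-0.424,0.02,0,0,0],[1,0.22,-0.424,0,0,0,0],[1,0,0,0,0,0,0],[1,0,0,0,0,0,0]],
])

```text
time: 19.0
tool_pos: [0.3929, 0.2573, 0.1679]
tool_rot: [-0.0, 0.679, 0.734, -0.001]
contact_force: [0.5, -0.0, -0.2]
gripper_width: 1.001
grasp_force: 0.0
```

```bash
python3 go.py 0.394 0.258 0.0295 94.5;  python3 - <<'E'
from h import *
a=manip.grab_frame("scene")[120:290,260:460,::-1]
cv2.imwrite("pics/p5.png",cv2.resize(a,None,fx=3.5,fy=3.5,interpolation=2))
E
```

```text
shift in current axes [0.0007 0.0015 0.1384] in target axes [0.0006 0.0012 0.1384] rotvec [-0.0022  0.0011  0.0003] j6 0.34 w 1.0005483984489174
```

View pics/p5.png

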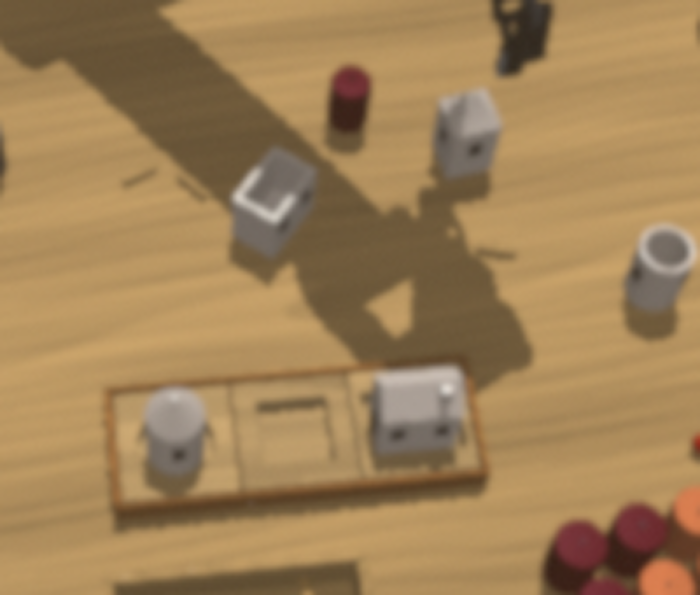

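The oblong house sits in its bay (415,410), and the square tower is at (467,130). I check that the gripper tip's projection agrees with the picture, at about (508,72) in the crop.

```bash
python3 - <<'E'
from h import *
p=manip.state()["tool_pos"]
for dz in(0,.013): print((proj(PS,p+[0,0,dz])-[260,120])*3.5)
print((proj(PS,[.394,.258,.095])-[260,120])*3.5,(proj(PS,[.394,.258,.0])-[260,120])*3.5)
E
```

```text
[483.2884237   37.08755495]
[485.53548109  27.19494802]
[472.26434394  90.48864023] [458.01084798 152.98998002]
```

```bash
python3 - <<'E'
from h import *
def f(p,a,u0):
    a=np.radians(a)
    for s in(.045,-.045):print(((proj(PS,np.array(p)+[s*np.cos(a),s*np.sin(a),.013])-[u0,120])*3.5).round(),end=' ')
    print()
f([.4436,-.0756,.1682],9.5,220)
f([.3929,.2573,.1679],4.5,260)
E
python3 - <<'E'
from h import *
im=cv2.imread("pics/p5.png")[0:200,400:640]
a=manip.grab_frame("scene")[100:180,360:440,::-1]
cv2.imwrite("pics/p6.png",cv2.resize(a,None,fx=7,fy=7,interpolation=2))
E
```

```text
[253. 179.] [218.  91.] 
[504.  69.] [467. -14.]
```

View pics/p6.png

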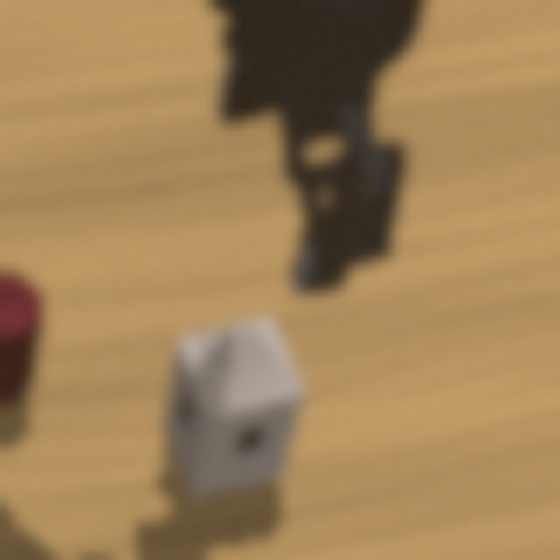

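The fingers at (320,280) match the prediction. I descend and grip the square tower.

Request:
shift_gripper([
  [[1,0.007,0.013,0.3,0,0,0],[1,0,0,0.3,0,0,0],[1,0,0,0.3,0,0,0],[1,0,0,0.3,0,0,0],[1,0,0,0.18,0,0,0]],
])

```text
time: 19.73
tool_pos: [0.3946, 0.2575, 0.0293]
tool_rot: [-0.001, 0.679, 0.734, -0.001]
contact_force: [0.9, -0.3, 0.2]
gripper_width: 0.998
grasp_force: 0.0
```

Request:
shift_gripper([
  [[1,0,0,0,0,0,0],[0,0,0,0,0,0,0],[0,0,0,0,0,0,0],[0,0,0,0,0,0,0],[0,0,0,0,0,0,0]],
])

```text
time: 20.35
tool_pos: [0.3961, 0.259, 0.0338]
tool_rot: [0.001, 0.679, 0.734, 0.001]
contact_force: [-2.5, -1.3, 6.0]
gripper_width: 0.658
grasp_force: 62.2
```

Request:
shift_gripper([
  [[0,0,0,0,0,0,0],[0,0,0,0,0,0,0],[0,0,0,0,0,0,0]],
])

```text
time: 20.72
tool_pos: [0.3961, 0.259, 0.0338]
tool_rot: [0.001, 0.679, 0.734, 0.001]
contact_force: [-1.2, -1.4, 6.4]
gripper_width: 0.664
grasp_force: 62.2
```

Request:
shift_gripper([
  [[0,0,0,-0.2,0,0,0],[0,0,0,-0.3,0,0,0],[0,0,0,-0.4,0,0,0],[0,0,0,-0.4,0,0,0],[0,0,0,-0.2,0,0,0]],
])

```text
time: 21.35
tool_pos: [0.396, 0.259, 0.1852]
tool_rot: [0.001, 0.679, 0.734, 0.003]
contact_force: [1.3, 0.2, -2.0]
gripper_width: 0.66
grasp_force: 63.9
```

Request:
shift_gripper([
  [[0,0,0,-0.2,0,0,0],[0,0,0,0,0,0,0]],
])

```text
time: 21.6
tool_pos: [0.3957, 0.2589, 0.2036]
tool_rot: [0.001, 0.679, 0.734, 0.002]
contact_force: [0.4, 0.4, -1.8]
gripper_width: 0.661
grasp_force: 63.9
```

```bash
python3 go.py 0.6495 0.048 0.2 85.5
```

```text
shift in current axes [-0.2302  0.2365  0.0042] in target axes [-0.1904  0.2696  0.0036] rotvec [ 0.0036 -0.0016  0.1571] j6 0.34 w 0.6606461961790789
```

The opening is 0.66, or 56 mm, which is too wide for a 44 mm tower. My pictures are used up, so I measure the held piece by image code before going on.

```bash
cat > seg.py <<'E'
from h import *
def blobs(n,u0,v0,u1,v1,s=45,v=75,amin=25):
    f=manip.grab_frame(n); hsv=cv2.cvtColor(f,cv2.COLOR_RGB2HSV)
    m=((hsv[...,1]<s)&(hsv[...,2]>v)).astype(np.uint8); k=np.zeros_like(m); k[v0:v1,u0:u1]=m[v0:v1,u0:u1]
    cs,_=cv2.findContours(k,cv2.RETR_EXTERNAL,cv2.CHAIN_APPROX_NONE)
    for c in cs:
        if cv2.contourArea(c)<amin: continue
        h=cv2.convexHull(c); a=cv2.approxPolyDP(h,1.5,True)[:,0]
        print(n,"area",cv2.contourArea(c),"bbox",cv2.boundingRect(c),"poly",a.tolist())
E
python3 - <<'E'
from seg import *
p=manip.state()["tool_pos"]; print("TCP proj",proj(PS,p),proj(PT,p))
print("old base",proj(PS,[.394,.258,0]),proj(PS,[.394,.258,.095]))
blobs("scene",350,80,460,190); blobs("top",170,190,270,290)
E
```

```text
TCP proj [400.63068333 123.33846086] [198.29528401 244.43588877]
old base [390.86024228 163.71142286] [394.9326697  145.85389721]
scene area 28.5 bbox (443, 186, 14, 4) poly [[456, 188], [443, 189], [447, 186]]
scene area 179.5 bbox (393, 111, 13, 25) poly [[401, 111], [405, 133], [396, 135], [393, 127], [394, 115], [397, 111]]
top area 290.5 bbox (196, 233, 17, 23) poly [[196, 234], [203, 233], [211, 236], [212, 254], [202, 255], [197, 253]]
top area 37.0 bbox (170, 190, 12, 5) poly [[181, 190], [177, 194], [170, 193], [170, 190]]
```

```bash
python3 - <<'E'
from h import *
for n,u0,v0,u1,v1 in(("scene",380,100,420,150),("top",188,226,222,264)):
    f=cv2.cvtColor(manip.grab_frame(n),cv2.COLOR_RGB2HSV); print(n,u0,v0)
    for v in range(v0,v1,1):
        print(v,''.join(('.' if f[v,u,1]>=50 else ('#' if f[v,u,2]<60 else str(min(9,f[v,u,2]//25)))) for u in range(u0,u1)))
E
```

```text
scene 380 100
100 ........................................
101 ........................................
102 ........................................
103 ........................................
104 ........................................
105 ........................................
106 ........................................
107 ........................................
108 ........................................
109 ................................2.......
110 ................................2.......
111 .................3333...................
112 ................444443..................
113 ...............4444443.....3............
114 ..............44444443..................
115 ..............44444443..................
116 ..............44444444............2.....
117 .............4444555443............2....
118 .............44445555443...33......2....
119 .............44445555543...33...........
120 .............44445555543...3............
121 .............33445555543................
122 ..............3444555543................
123 ...............344555443................
124 ..
[... 1957 characters left out ...]
46 ........##3444444432#.233.........
247 .........234444444332#233.........
248 .........3444444443323333.........
249 .........3444444443333333.........
250 ........244444444433333333........
251 ........344444444433333333........
252 ........#34444444433333323........
253 .........34444444433333333........
254 .........23444444333333323........
255 ..........2333333333333333........
256 ............2..34.................
257 ............5.....................
258 ..................................
259 ............###...................
260 ............#2#2..................
261 ............##....................
262 ..................................
263 ..................................
```

```bash
python3 - <<'E'
from h import *
s=manip.state();p=s["tool_pos"]; a=np.radians(4.5); print(p,s["gripper_width"])
for tilt in(0,10,-10,15):
  Rm=R.from_euler('zy',[a,np.radians(tilt)]).as_matrix(); g=p+[0,0,.022]   # pivot at the grasp point
  print("tilt about y",tilt)
  for z in(0,.066):
    L=[g+Rm@np.array([x,y,z-.0558]) for x,y in((.022,-.022),(-.022,-.022),(-.022,.022),(.022,.022))]
    print(" z",z,"top",[proj(PT,q).round(1).tolist() for q in L],"scene",[proj(PS,q).round(1).tolist() for q in L])
E
```

```text
[0.39398135 0.25815207 0.19993461] 0.6618019597235555
tilt about y 0
 z 0 top [[212.9, 234.8], [214.3, 254.6], [194.5, 256.7], [193.2, 236.8]] scene [[393.7, 138.5], [388.7, 126.9], [402.9, 123.9], [408.0, 135.5]]
 z 0.066 top [[204.4, 233.1], [205.9, 254.4], [184.5, 256.7], [183.2, 235.3]] scene [[396.9, 123.9], [391.7, 112.0], [406.4, 109.0], [411.8, 120.8]]
tilt about y 10
 z 0 top [[213.2, 239.3], [213.7, 258.8], [193.7, 261.0], [193.5, 241.4]] scene [[392.7, 136.5], [388.1, 123.5], [402.3, 120.4], [407.0, 133.3]]
 z 0.066 top [[205.0, 232.5], [205.4, 253.4], [183.9, 255.7], [183.8, 234.7]] scene [[396.8, 125.3], [392.0, 111.8], [406.8, 108.6], [411.7, 122.0]]
tilt about y -10
 z 0 top [[212.3, 230.4], [214.6, 250.0], [195.0, 252.1], [192.7, 232.5]] scene [[394.7, 140.0], [389.5, 130.1], [403.6, 127.3], [409.1, 137.1]]
 z 0.066 top [[203.8, 234.0], [206.4, 255.2], [185.2, 257.4], [182.6, 236.3]] scene [[396.9, 122.4], [391.4, 112.5], [406.0, 109.6], [411.8, 119.4]]
tilt about y 15
 z 0 top [[213.3, 241.7], [213.4, 260.9], [193.3, 263.0], [193.6, 243.7]] scene [[392.2, 135.3], [387.9, 121.7], [402.1, 118.6], [406.5, 132.1]]
 z 0.066 top [[205.3, 232.4], [205.2, 252.8], [183.6, 255.0], [184.1, 234.5]] scene [[396.7, 125.9], [392.2, 111.8], [407.1, 108.6], [411.7, 122.6]]
```

```bash
python3 - <<'E'
from h import *
f=cv2.cvtColor(manip.grab_frame("scene"),cv2.COLOR_RGB2HSV)
for v in range(104,144):
    print(v,''.join('%x'%(f[v,u,2]//16) for u in range(382,418)),''.join('%x'%(f[v,u,1]//16) for u in range(382,418)))
E
```

```text
104 bbbbbbbbbbba85333333333333333333368a 777777777777776665565555665555556777
105 bbbbbbbbbbba96433333333333333333369a 777777777777765555665556665555556777
106 bbbbbbbbbbbb97433333333333333333469a 777777777777765555555556565554456777
107 bbbbbbbbbbbba7533333333333333333469a 777777777777765455665556666544445777
108 bbbbbbbbbbbb97433333333333333333579b 777777777777765556665556665543346777
109 bbbbbbbbbbba9643333333333333334458ab 777777777777665555455565665543346777
110 bbbbbbbbbbba8644444433333333333468ab 777777777777654433344555555543346777
111 bbbbbbbbbba98655565533333344444469ab 777777777776543322234555545554346777
112 bbbbbbbbbaa97666676543334455444468ab 777777777765432222224444334554345777
113 bbbbbbbbba9877777775434445554434579a 777777777764322222223433334554335677
114 bbbbbbbbba97777777754334444433344678 777777777753222222223443334554334667
115 bbbbbbbbba87777777754333333333334455 777777777653222222223554444554333456
116 bbbbbbbba987777777764333333333333444 777777777653222222223455555554433345
117 bbbbbbaaa976777777775433343333333433 777777777642222222222354433555543334
118 aaaa
[... 1319 characters left out ...]
35 bbbbbbbbbba877777777788899abbbbbbbbb 777777777765322222333445566777777777
136 bbbbbbbbbba987777888999aaabbbbbbbbbb 777777777776433334445566677777777777
137 bbbbbbbbbbba988899aaaaabbbbbbbbbbbbb 777777777776544556666777777777777777
138 bbbbbbbbbbbaaaaaaaaabbbbbbbbbbbbbbbb 777777777777666667777777777777777777
139 bbbbbbbbbbbbaaaabbbbbbbbbbbbbbbbbbbb 777777777777777777777777777777777777
140 bbbbbbbbbbbbbbbbbbbbbbbbbbbbbbbbbbbb 777777777777777777777777777777777777
141 bbbbbbbbbbbbbbbbbbbbbbbbbbbbbbbbbbbb 777777777777777777777777777777777777
142 bbbbbbbbbbbbbbbbbbbbbbbbbbbbbbbbbbbb 777777777777777777777777777777777777
143 bbbbbbbbbbbbbbbbbbbbbbbbbbbbbbbbabbb 777777777777777777777777777777777777
```

```bash
python3 - <<'E'
from h import *
a=np.radians(4.5);X=np.array([np.cos(a),np.sin(a)]);Y=np.array([-X[1],X[0]])
print(manip.state()["tool_pos"])
for z in(.166,.172,.178):
    s=[atz(PS,p,z) for p in((393.5,137),(408,133.5))];t=[atz(PT,p,z) for p in((212.7,236.3),(213.6,255.5))]
    f=lambda g:(np.linalg.norm(g[1]-g[0])*1e3).round(1)
    print(z,"scene c",np.mean(s,0)-.022*X,f(s),"top c",np.mean(t,0)+.022*Y,f(t), "yaw",[np.degrees(np.arctan2(*(d)[::-1])).round(1) for d in(s[1]-s[0],t[1]-t[0])])
E
```

```text
[0.39396717 0.25816917 0.19991715]
0.166 scene c [0.38771208 0.25956222] 45.1 top c [0.3912497  0.25907993] 42.5 yaw [np.float64(96.3), np.float64(-176.9)]
0.172 scene c [0.39208534 0.25746673] 44.9 top c [0.39105841 0.25749183] 42.3 yaw [np.float64(96.3), np.float64(-176.9)]
0.178 scene c [0.3964586  0.25537125] 44.6 top c [0.39086713 0.25590373] 42.0 yaw [np.float64(96.3), np.float64(-176.9)]
```

Request:
shift_gripper([
  [[0,0,0,0,0,0,0]],
])

```text
time: 21.98
tool_pos: [0.3942, 0.2583, 0.2004]
tool_rot: [-0.0, 0.679, 0.734, -0.001]
contact_force: [0.4, -0.1, -1.6]
gripper_width: 0.657
grasp_force: 63.9
```

The tower is upright and square to the fingers, with its base about 2.5 mm behind the TCP. I carry it to the square bay, allowing for that.

Careful with the scale: shifts go in units of 100 mm and turns go in units of 0.05 rad. That gives: 0.08 rad is 1.6.

Request:
shift_gripper([
  [[0,0,0,0,0,0,1.6],[0,0,0,0,0,0,1.54],[0,0,0,0,0,0,0]],
])

```text
time: 22.35
tool_pos: [0.3945, 0.2584, 0.201]
tool_rot: [-0.0, 0.734, 0.679, -0.0]
contact_force: [0.1, 0.7, -0.9]
gripper_width: 0.661
grasp_force: 63.9
```

```bash
python3 go.py 0.6513 0.0482 0.18 85.5
```

```text
shift in current axes [-0.1897  0.2723  0.0209] in target axes [-0.1894  0.2725  0.021 ] rotvec [-0.0007  0.0004  0.001 ] j6 0.5 w 0.6609316294869709
```

Request:
shift_gripper([
  [[0,-0.19,0.27,0,0,0,0],[0,-0.19,0.27,0,0,0,0],[0,-0.19,0.27,0,0,0,0],[0,-0.19,0.27,0,0,0,0],[0,-0.19,0.27,0,0,0,0]],
])

```text
time: 22.98
tool_pos: [0.5226, 0.1524, 0.2012]
tool_rot: [-0.0, 0.734, 0.679, -0.0]
contact_force: [-0.1, 0.8, -2.2]
gripper_width: 0.66
grasp_force: 64.0
```

Request:
shift_gripper([
  [[0,-0.19,0.27,0,0,0,0],[0,-0.19,0.27,0,0,0,0],[0,-0.19,0.27,0,0,0,0],[0,-0.19,0.27,0,0,0,0],[0,0,0,0,0,0,0]],
])

```text
time: 23.6
tool_pos: [0.6246, 0.0675, 0.2009]
tool_rot: [-0.0, 0.735, 0.678, -0.0]
contact_force: [-0.3, -0.1, -2.0]
gripper_width: 0.663
grasp_force: 64.1
```

Request:
shift_gripper([
  [[0,0,0,0,0,0,0]],
])

```text
time: 23.72
tool_pos: [0.6231, 0.0693, 0.201]
tool_rot: [-0.001, 0.734, 0.679, -0.0]
contact_force: [-0.2, 0.2, -1.9]
gripper_width: 0.656
grasp_force: 64.1
```

```bash
python3 go.py 0.6513 0.0482 0.085 85.5
python3 - <<'E'
from h import *
f=cv2.cvtColor(manip.grab_frame("scene"),cv2.COLOR_RGB2HSV)
p=manip.state()["tool_pos"]; u,v=proj(PS,p).astype(int); print(u-22,proj(PS,p))
for y in range(v-10,v+30):
    print(y,''.join('%x'%(f[y,x,2]//16) for x in range(u-22,u+22)),''.join('%x'%(f[y,x,1]//16) for x in range(u-22,u+22)))
E
```

```text
shift in current axes [-0.0188  0.0299  0.1159] in target axes [-0.0188  0.0297  0.116 ] rotvec [-0.0013 -0.0003  0.0008] j6 0.07 w 0.6561884560561634
330 [352.71976504 201.69080236]
191 77777777666677777765432222333333358bcccccccc 66543222235675422222234455332334577777777777
192 66666777766677777775433323333333369bcccccccc 77
[... 2914 characters left out ...]
777777777777777777777777777777888888888888
224 6666666789bbbbbbbbbbbbbbbbbaaaaaaaaaa9999999 77777777777777777777788888888888888888888887
225 6666666679aaaaaaaaaaaaaaa999999aa9999999aaab 77777777777788888888888888888888888876665555
226 666666667888999999999999999889aabbbbbbbbbccc 77887888888888888888888888888777777765443333
227 56666666666788888889999999999abccccccccccccd 88888888888888888877777777777777666654322222
228 5566665666668999999aaaaaaaaa9abcccccbbbccccc 88888888777777777777776766767766666653222111
229 66666666666789aaaaaaaaaaaaaaaabccccca9abcccc 77777777777777776666776666666666666653211111
230 6666666666678abbbbbbbbbbbbbaaabccccb989abbbb 77777777766767666666666666766666666653211111
```

```bash
python3 - <<'E'
from h import *
a=np.radians(-4.5);X=np.array([np.cos(a),np.sin(a)]);Y=np.array([-X[1],X[0]])
p=manip.state()["tool_pos"];print(p)
for dx in(0,-.003):
  for z in(.167,.171):
    print(dx,z,[proj(PS,[*(p[:2]+(dx+.022)*X+s*.022*Y),z]).round(1).tolist() for s in(-1,1)],[proj(PS,[*(p[:2]+(dx+.022)*X-.022*Y),z+.066]).round(1).tolist()])
E
```

```text
[0.62295115 0.06952114 0.20110323]
0 0.167 [[344.7, 216.2], [361.3, 214.7]] [[346.1, 203.5]]
0 0.171 [[344.8, 215.4], [361.4, 214.0]] [[346.1, 202.7]]
-0.003 0.167 [[344.6, 215.2], [361.1, 213.7]] [[345.9, 202.5]]
-0.003 0.171 [[344.7, 214.4], [361.3, 213.0]] [[346.0, 201.7]]
```

Request:
shift_gripper([
  [[0,-0.19,0.3,0,0,0,0],[0,0,0,0.3,0,0,0],[0,0,0,0.4,0,0,0],[0,0,0,0.3,0,0,0],[0,0,0,0.14,0,0,0]],
])

```text
time: 24.4
tool_pos: [0.6501, 0.0486, 0.0851]
tool_rot: [-0.001, 0.734, 0.679, -0.001]
contact_force: [0.3, 0.0, -0.3]
gripper_width: 0.662
grasp_force: 64.3
```

Request:
shift_gripper([
  [[0,0,0,0,0,0,0],[0,0,0,0,0,0,0]],
])

```text
time: 24.65
tool_pos: [0.6531, 0.0479, 0.0895]
tool_rot: [0.001, 0.734, 0.679, 0.001]
contact_force: [-0.5, -0.5, -1.3]
gripper_width: 0.659
grasp_force: 64.3
```

```bash
python3 go.py 0.6513 0.0482 0.0428 85.5
```

```text
shift in current axes [ 0.0001 -0.002   0.0467] in target axes [ 0.0001 -0.0018  0.0467] rotvec [ 0.0031 -0.0001  0.0006] j6 0.04 w 0.6585486248865606
```

Request:
shift_gripper([
  [[0,0,-0.015,0.12,0,0,0],[0,0,0,0.12,0,0,0],[0,0,0,0.08,0,0,0],[0,0,0,0.05,0,0,0],[0,0,0,0,0,0,0]],
])

```text
time: 25.28
tool_pos: [0.6501, 0.0478, 0.0497]
tool_rot: [-0.0, 0.734, 0.679, -0.0]
contact_force: [0.1, -0.1, -1.5]
gripper_width: 0.66
grasp_force: 64.3
```

Request:
shift_gripper([
  [[0,0,0,0.03,0,0,0],[0,0,0,0.02,0,0,0],[0,0,0,0.01,0,0,0],[0,0,0,0,0,0,0],[0,0,0,0,0,0,0]],
])

```text
time: 25.9
tool_pos: [0.6506, 0.0478, 0.0446]
tool_rot: [0.0, 0.734, 0.679, 0.0]
contact_force: [0.1, 0.7, -0.8]
gripper_width: 0.661
grasp_force: 64.3
```

Request:
shift_gripper([
  [[0,0,0,0.01,0,0,0],[0,0,0,0.01,0,0,0],[0,0,0,0,0,0,0],[0,0,0,0,0,0,0]],
])

```text
time: 26.4
tool_pos: [0.6507, 0.0478, 0.043]
tool_rot: [0.0, 0.734, 0.679, 0.0]
contact_force: [-2.0, -1.0, 2.1]
gripper_width: 0.658
grasp_force: 64.4
```

Request:
shift_gripper([
  [[0,0,0,0.01,0,0,0],[0,0,0,0,0,0,0],[0,0,0,0,0,0,0]],
])

```text
time: 26.78
tool_pos: [0.6508, 0.0479, 0.0429]
tool_rot: [0.0, 0.734, 0.679, 0.0]
contact_force: [-4.0, -0.7, 6.4]
gripper_width: 0.66
grasp_force: 64.5
```

The tower touches down at 0.043, the value expected for the pocket floor. I release and withdraw.

Request:
shift_gripper([
  [[0.7,0,0,0,0,0,0],[0.8,0,0,0,0,0,0],[1,0,0,0,0,0,0],[1,0,0,0,0,0,0],[1,0,0,0,0,0,0]],
])

```text
time: 27.4
tool_pos: [0.6504, 0.0478, 0.0413]
tool_rot: [-0.0, 0.734, 0.679, -0.0]
contact_force: [-0.3, 0.2, 0.5]
gripper_width: 1.0
grasp_force: 0.0
```

Request:
shift_gripper([
  [[1,0,0,-0.3,0,0,0],[1,0,0,-0.5,0,0,0],[1,0,0,-0.5,0,0,0],[1,0,0,-0.4,0,0,0],[1,0,0,0,0,0,0]],
])

```text
time: 28.02
tool_pos: [0.6531, 0.0478, 0.2171]
tool_rot: [0.003, 0.734, 0.679, 0.003]
contact_force: [-0.2, -0.2, 0.5]
gripper_width: 1.0
grasp_force: 0.0
```

Request:
shift_gripper([
  [[1,0,-0.5,0,0,0,0],[1,0,-0.5,0,0,0,0],[1,0,-0.5,0,0,0,0],[1,0,-0.5,0,0,0,0],[1,0,0,0,0,0,0]],
])

```text
time: 28.65
tool_pos: [0.4478, 0.0639, 0.2091]
tool_rot: [-0.001, 0.734, 0.679, -0.001]
contact_force: [0.5, -0.3, 0.3]
gripper_width: 1.001
grasp_force: 0.0
```

Request:
shift_gripper([
  [[1,0,-0.5,0,0,0,0],[1,0,0,0,0,0,0]],
])

```text
time: 28.9
tool_pos: [0.3999, 0.0676, 0.2101]
tool_rot: [-0.0, 0.734, 0.679, -0.0]
contact_force: [0.0, -0.1, 1.0]
gripper_width: 0.996
grasp_force: 0.0
```

```bash
python3 - <<'E'
from seg import *
blobs("scene",285,180,405,265,s=65,v=60,amin=60); blobs("top",240,115,365,178,s=65,v=60,amin=60)
a=np.radians(-4.5);X=np.array([np.cos(a),np.sin(a)]);Y=np.array([-X[1],X[0]])
for n,c,w,l,h,ap in(("round",(.642,-.0496),.024,.024,.066,.095),("square",(.649,.048),.022,.022,.066,.095),("oblong",(.6572,.146),.022,.033,.06,.082)):
    for nm,Pm in(("scene",PS),("top",PT)):
        q=np.array([proj(Pm,[*(np.array(c)+i*w*X+j*l*Y),z]) for i in(-1,1) for j in(-1,1) for z in(.009,h+.009)]+[proj(Pm,[*c,ap+.009])])
        print(n,nm,"pred bbox",q.min(0).round(1),q.max(0).round(1),"apex",q[-1].round(1))
E
```

```text
scene area 329.5 bbox (302, 230, 17, 26) poly [[307, 230], [314, 231], [318, 235], [316, 252], [311, 255], [303, 251], [302, 235]]
scene area 358.5 bbox (335, 227, 19, 25) poly [[350, 227], [353, 238], [351, 248], [338, 251], [335, 229]]
scene area 518.0 bbox (366, 225, 27, 25) poly [[391, 226], [392, 237], [387, 247], [369, 249], [367, 247], [366, 234], [368, 227]]
scene area 163.0 bbox (326, 180, 22, 13) poly [[347, 180], [338, 192], [326, 185], [326, 180]]
top area 338.5 bbox (327, 136, 20, 24) poly [[341, 136], [346, 142], [343, 155], [338, 159], [331, 158], [328, 154], [327, 144], [332, 137]]
top area 379.5 bbox (289, 135, 20, 24) poly [[307, 135], [307, 157], [292, 157], [289, 151], [290, 136]]
top area 582.0 bbox (245, 133, 31, 24) poly [[247, 134], [273, 134], [275, 139], [274, 155], [250, 154], [245, 142]]
round scene pred bbox [299.8 228.7] [318.7 255.7] apex [309.1 232.4]
round top pred bbox [326.3 134.9] [346.5 160.4] apex [337.1 141.2]
square scene pred bbox [334.7 226.1] [353.2 251.6] apex [344.8 229. ]
square top pred bbox [288.8 134.1] [307.9 158.2] apex [297.3 139.6]
oblong scene pred bbox [364.3 223.8] [391.9 249. ] apex [379.8 228.1]
oblong top pred bbox [246.1 132.7] [275.6 156.4] apex [258.3 139.1]
```

All three outlines match the predicted seated poses to within about 2 pixels in both views, and the arm is clear. I hand in.

```bash
python3 -c "
from plant import manip
print(manip.job_done())"
```

```text
the job is handed in; nothing more can be done
None
```

I put the three roofed houses in their own bays, set down gently and released, left the open pieces untouched, and handed the job in at about 29 s; no verdict came back.

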